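# Check the dowels in a rail before glue-up

## Robot

A 6-joint arm with a two-finger parallel gripper is mounted at the origin on the work surface. World frame = base frame: x ahead of the robot, y to its left, z up, the work surface at z = 0. Lengths are in m, angles in degrees, forces in N, time in s.
With the tool pointing down it reaches from about 0.25 to 0.725 m from the base axis. Payload 9.7 kg.
Tool frame: the origin (TCP) lies midway between the tips of the shut fingers; the grasp point (between the pads) lies 19 mm behind it (grip_point_offset is the distance from the TCP to the grasp point, in m); y points along the fingers, z is the direction in which the jaws open and shut, and the axes are right-handed (so a half turn about y gives the same grasp; the last joint's range is limited). The gripper opens to 85 mm and grips with 20 to 120 N. Pads are 22 mm wide; open, the fingers measure 114 mm over their backs; the gripper's body (76 mm by 85 mm) begins 54 mm behind the grasp point. The pads swing forward as they close: fully open they stand 13 mm farther back than shut.
Start: joints at [-64.859, 4.979, 10.078, 95.1, 0, 90], TCP at [0.234, -0.498, 0.206] pointing down, gripper open.
Joint ranges: [-179.16, 179.16], [-48.56, 103.87], [-65.8, 70.77], [-126.05, 130.52], [-82.76, 87.17], [-180, 180]. Speed limits (degrees/s): [127.2, 127.2, 147.25, 180, 180, 180].

## Interface

Orientations are given as [roll, pitch, yaw] about the fixed x, y, z axes, in that order (R = Rz(yaw) Ry(pitch) Rx(roll)).
In Python, from workcell import get_obs, camera, job_done, grip_point_offset gives the robot as it stands.
- The arm moves only by the tool move_arm, never from a script. Its argument "deltas" is a list that holds one entry, the list of rows, each a list of 4 numbers: the shift along the tool's x, y, z in m, then the turn about the tool's y in degrees. A call has 1 to 5 rows; each row is the pose to reach, as a shift and turn from the pose commanded when the call began, along the tool's axes at that moment; what a row does not reach only later rows make up. A row lasts 1/10 s, in which the tool goes at most 50 mm and 8.59 degrees, less where a joint would pass 70% of its speed; a pose out of reach is approached as far as the arm can. A call with a gripper value outside its range is refused whole. "claw" is the finger opening in m, from 0 to 0.0854, set as the call begins (left out, the last holds). The fingers move at their own pace and stop on an object; "newtons" is the grip in N (left out, the last holds). Time passes only in rows, so rows that repeat a pose let the fingers close. It gives the time, the measured TCP pose, the force and the opening at its end, in the units of the state.
- get_obs(): the state, without advancing time (a new reading comes with each control period).
- camera(name): name is "scene" or "top" or "wrist"; returns a dict with "color" (480x640x3 uint8, blue, green, red), "range_z" (480x640 float32, m along the optical axis (not along the pixel's ray), 0 where there is no reading), "fx", "fy", "cx", "cy" (pixels), "T" (4x4, takes a point from camera to world coordinates). Camera axes: x right, y down, z forward; pixel columns grow to the right and rows downward; lengths in m; the calibration is good to about 2 mm. The wrist camera is an equidistant fisheye: a pixel r from the principal point sees the ray r / f radians off the axis. A picture is of the moment at which its call begins.
- job_done(): hands the job in, once; it reports no verdict.
The state is a dict: "time": time; "q": joint angles; "qd": joint speeds; "joint_efforts": joint torques, N m; "ee_pos": TCP position; "tcp_rot": TCP orientation; "wrist_force": force on the tool from outside, world axes, zero at the start; "torque": the same for the moment, N m; "opening": finger opening in m.
Only numpy, scipy, OpenCV 4.12 (cv2) and the standard library are available. Lean on these libraries where they do the work, as an engineer would, in place of code of your own. Each camera call takes 0.05 s, during which the arm holds its last target. There are 200 camera calls.

## Task

In the rail that stands edge-up between the two wooden handscrews, push down the one dowel that stands proud until it is fully home, level with the others. Then show me the hole that still has no dowel by pointing at it, fingertips held just above it for two seconds without touching, and after that point in the same way at the middle of the spare dowel in the tray that is as thick as those in the rail, and finish still pointing at it. Pick nothing up, do not touch the rail, its other dowels, the tray or the spares, and leave everything else on the bench where it lies.

Things in the scene. Friction and masses are not known exactly. Their poses are not given: they have to be found in the camera images.
- rail: Brown hardwood rail, 36 x 400 mm, on edge, top edge 70 mm above the bench. Fixed, held at each end by a wooden handscrew clamp (34 mm high) running 105 mm past the end, handles reaching 140 mm to front and back. Origin on the bench under its middle; y along it, z up. Five 12 mm holes in the top edge, 32 mm deep, 70 mm apart, one at mid-length: 3 dowels home, 1 proud, 1 hole empty, in any order.
- proud (a joint): How far the proud dowel has been pushed in, in m: it starts between 0 and 0.008 and comes to a firm stop at 0.020, level with the others. It slides straight down with about 5 N of friction, stays where it is left and does not spring back. It counts as home above 0.0175.
- proud_top (a point): The middle of the top end of the proud dowel (12 mm thick beech, flat end). It stands 42 to 50 mm above the rail's top edge at the start; home, it is 30 mm above it like the others, 100 mm above the bench.
- empty_mouth (a point): Middle of the mouth of the hole without a dowel, level with the rail's top edge, 70 mm above the bench; z up. The next dowels in the row are 70 mm away and stand 30 mm (the proud one at first up to 50 mm) above this level. To point at it, bring the spot midway between the fingertips over this point, within 20 mm sideways, the tips no more than 60 mm above it.
- tray: Shallow grey plastic parts tray, 104 x 170 mm and 20 mm high, on the bench in front of the rail; walls and floor 4 mm; open on top, with two partitions making three compartments side by side along its y axis, their middles 55 mm apart. Fixed. Origin under its middle, z up.
- spare_thin: A thin spare dowel, 8 mm thick and 50 mm long, lying loose in one of the tray's three compartments (which one varies), its length roughly along the tray's x axis. Its origin was on its underside at mid-length when it was laid down.
- spare_mid: The spare dowel that fits: 12 mm thick and 60 mm long like those in the rail, lying loose in one of the tray's three compartments (which one varies), its length roughly along the tray's x axis. Its origin was on its underside at mid-length when it was laid down.
- spare_thick: A thick spare dowel, 18 mm thick and 70 mm long, lying loose in one of the tray's three compartments (which one varies), its length roughly along the tray's x axis. Its origin was on its underside at mid-length when it was laid down.
- spare_mid_mid (a point): Centre of the 12 mm spare dowel, at mid-length on its axis, 10 mm above the bench; its upper side is 6 mm higher. The tray's walls reach 20 mm and the thick spare 22 mm above the bench. To point at it, bring the spot midway between the fingertips over this point, within 20 mm sideways, the tips no more than 60 mm above the dowel.
- spare_thin_mid (a point): Centre of the 8 mm spare dowel, at mid-length on its axis.
- spare_thick_mid (a point): Centre of the 18 mm spare dowel, at mid-length on its axis.
- home_a: A dowel that is already home in the rail: 12 mm thick beech, standing 30 mm out of the rail's top edge. Its origin is on its axis at the level of the rail's top edge. Not to be touched.
- home_b: A dowel that is already home in the rail: 12 mm thick beech, standing 30 mm out of the rail's top edge. Its origin is on its axis at the level of the rail's top edge. Not to be touched.
- home_c: A dowel that is already home in the rail: 12 mm thick beech, standing 30 mm out of the rail's top edge. Its origin is on its axis at the level of the rail's top edge. Not to be touched.
- offcut: Offcut of brown hardwood, 55 x 75 x 36 mm, lying behind the rail. Loose; leave alone. Origin under its middle.
- pencil: Flat red carpenter's pencil, 175 x 14 x 7 mm, lying behind the rail. Loose; leave alone. Origin under its middle.
- tape: Roll of blue masking tape, 104 mm across, 24 mm high, lying flat. Loose; leave alone. Origin under its middle.
- try_square: Try square, 120 mm wooden stock and 150 mm steel blade, 26 mm high, lying flat. Loose; leave alone. Origin under the middle of the stock.
- mallet: Wooden joiner's mallet lying on its side, 90 mm high, about 300 mm long. Loose; leave alone. Origin on the bench under its handle.
- block_plane: Small steel block plane, 160 x 50 mm, about 60 mm high. Loose; leave alone. Origin under its middle.
- glue_bottle: White glue bottle, 66 mm across, 198 mm high. Loose; leave alone. Origin under its middle.
- ear_muffs: Pair of ear muffs, about 190 mm long and 140 mm wide, 85 mm high. Loose; leave alone. Origin on the bench between the cups.

How it is judged:
By the outcome, as a careful person would: the job done as asked, in the order asked, and still so for the second after the job is handed in, with the robot touching nothing.
It also fails if it takes over 51 s, if anything falls off the work surface, if the arm or the gripper's body presses on something with over 40 N, if the wrist force passes 120 N, or if a joint passes its speed limit or range.

## Working session

There is one attempt and no reset: what is moved stays moved. The work goes in short steps, Python scripts to look and compute and a tool call to move; the robot and the scene stay as the last step left them, time stands still between calls to the robot, and variables do not carry over. Pictures are saved under pics/ and viewed, about 8 in all and at most 12, crops included, and the job is handed in when it is done.

Besides the shell and the picture viewer there is one more tool, called after "Request:" by a JSON object that holds its "name" and its "arguments", one argument or row to a line. move_arm: Moves the arm, as the interface text tells. Its arguments: {"type":"object","properties":{"deltas":{"type":"array"},"claw":{"type":"number"},"newtons":{"type":"number"}},"required":["deltas"]}

```bash
mkdir -p pics; cat > h.py <<'E'
import numpy as np, cv2
from workcell import get_obs, camera, job_done, grip_point_offset
def cloud(c):
    v,u=np.mgrid[0:480,0:640]; z=c["range_z"]
    P=np.stack([(u-c["cx"])/c["fx"]*z,(v-c["cy"])/c["fy"]*z,z],-1)
    return P@c["T"][:3,:3].T+c["T"][:3,3]
E
python3 - <<'E'
from h import *
for n in("top","scene"):
    c=camera(n); cv2.imwrite(f"pics/{n}.png",c["color"]); np.savez(f"{n}.npz",**c); print(n,c["T"].round(3).tolist(),c["fx"])
o=get_obs(); print(o["ee_pos"],o["tcp_rot"],o["opening"],o["time"],grip_point_offset)
E
```

```text
top [[-0.012, -0.988, 0.154, 0.343], [-1.0, 0.014, 0.01, 0.012], [-0.012, -0.154, -0.988, 1.497], [0.0, 0.0, 0.0, 1.0]] 579.4106184001646
scene [[-0.119, 0.861, -0.494, 1.159], [0.993, 0.103, -0.06, 0.075], [-0.001, -0.498, -0.867, 1.149], [0.0, 0.0, 0.0, 1.0]] 510.20546028877754
[ 0.23358335 -0.49768167  0.20546736] [-9.00669221e+01  1.37862080e-03 -1.54857961e+02] 0.08506173893170427 0.1 0.0187
```

View pics/top.png

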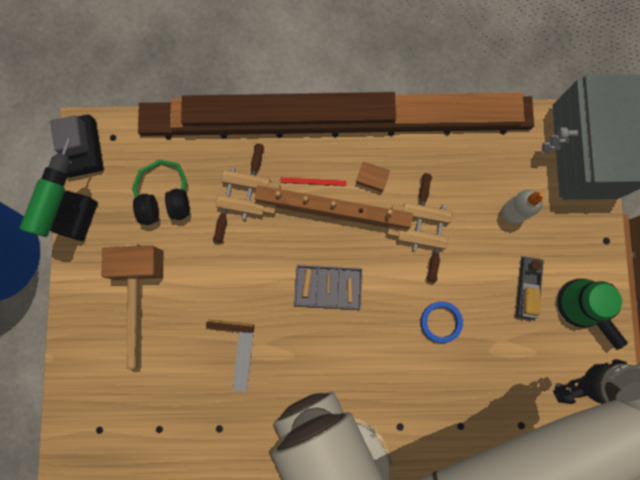

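View pics/scene.png

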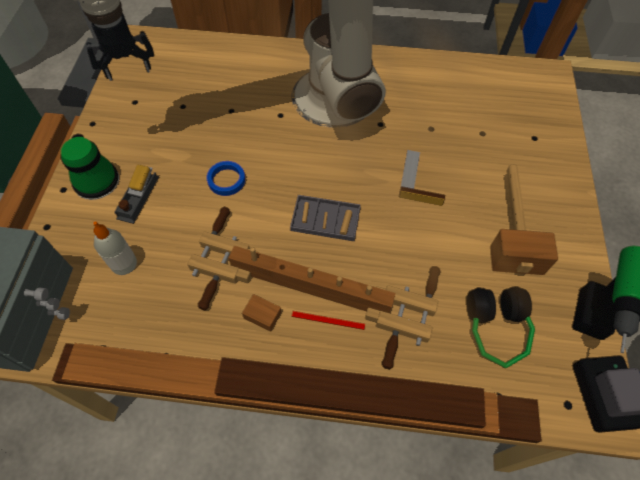

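The top view shows the rail from about (257,193) to (410,220) and the tray around (328,287). The scene view shows dowels and one dark hole near (282,267). I'll enlarge both areas and measure them.

```bash
python3 - <<'E'
from h import *
t=dict(np.load("top.npz"));s=dict(np.load("scene.npz"))
a=cv2.resize(t["color"][170:320,210:460],None,fx=3,fy=3,interpolation=2)[:,:750]
b=cv2.resize(s["color"][190:320,220:420],None,fx=4,fy=4,interpolation=2)
cv2.imwrite("pics/a.png",a);cv2.imwrite("pics/b.png",b)
for n,c in(("t",t),("s",s)):
    P=cloud(c);z=P[...,2]
    roi=(abs(P[...,0]-.45)<.25)&(abs(P[...,1])<.3)
    m=roi&(abs(z-.07)<.006); m=cv2.morphologyEx(m.astype(np.uint8),cv2.MORPH_OPEN,np.ones((3,3)))
    k,l,st,_=cv2.connectedComponentsWithStats(m); i=1+st[1:,4].argmax()
    q=P[l==i]; r=cv2.minAreaRect(q[:,:2].astype(np.float32)); print(n,"rail",r,cv2.boxPoints(r).round(3).tolist(),np.median(q[:,2]))
    cen=np.array(r[0])
    m=(np.hypot(P[...,0]-cen[0],P[...,1]-cen[1])<.2)&(z>.082)&(z<.16)
    k,l,st,ce=cv2.connectedComponentsWithStats(m.astype(np.uint8))
    for i in range(1,k):
        q=P[l==i]; print(" dowel",ce[i].round(1),st[i,4],q[:,2].max().round(4),np.median(q[q[:,2]>q[:,2].max()-.008],0).round(4))
E
```

```text
t rail ((0.6473538279533386, 0.006947219371795654), (0.3988465368747711, 0.03803831711411476), 78.7544937133789) [[0.5899999737739563, -0.1850000023841858], [0.6269999742507935, -0.19200000166893005], [0.7049999833106995, 0.19900000095367432], [0.6679999828338623, 0.20600000023841858]] 0.07025920004305974
 dowel [278.  193.3] 26 0.1068 [0.6738 0.1462 0.1029]
 dowel [305.7 198.3] 24 0.106 [0.6596 0.0748 0.1019]
 dowel [333.4 203.3] 23 0.1045 [0.6465 0.0083 0.1015]
 dowel [389.5 212.6] 31 0.1233 [ 0.6207 -0.1297  0.1191]
s rail ((0.6500492691993713, 0.005364581942558289), (0.40038973093032837, 0.04011240601539612), 78.81594848632812) [[0.5920000076293945, -0.18700000643730164], [0.6309999823570251, -0.19499999284744263], [0.7089999914169312, 0.1979999989271164], [0.6690000295639038, 0.20600000023841858]] 0.0691701327713441
 dowel [252.6 252.3] 55 0.12 [ 0.6237 -0.1306  0.1165]
 dowel [309.9 270.8] 31 0.1042 [0.6494 0.0059 0.0996]
 dowel [338.9 279.4] 33 0.1024 [0.6653 0.0747 0.0998]
 dowel [368.5 287.9] 34 0.1046 [0.6794 0.1434 0.0995]
```

View pics/a.png

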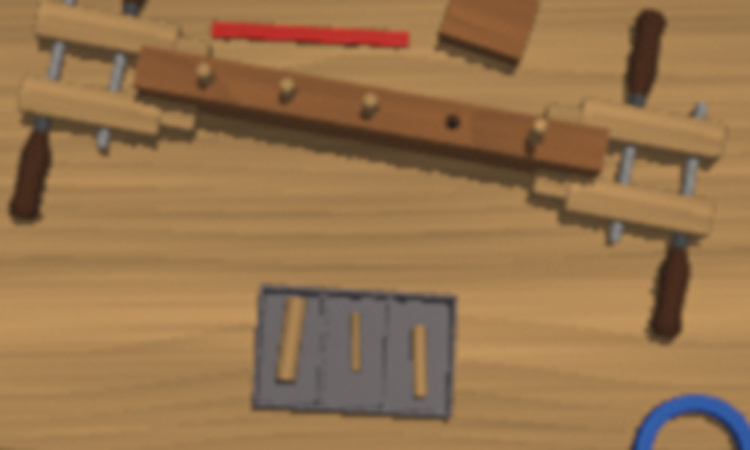

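View pics/b.png

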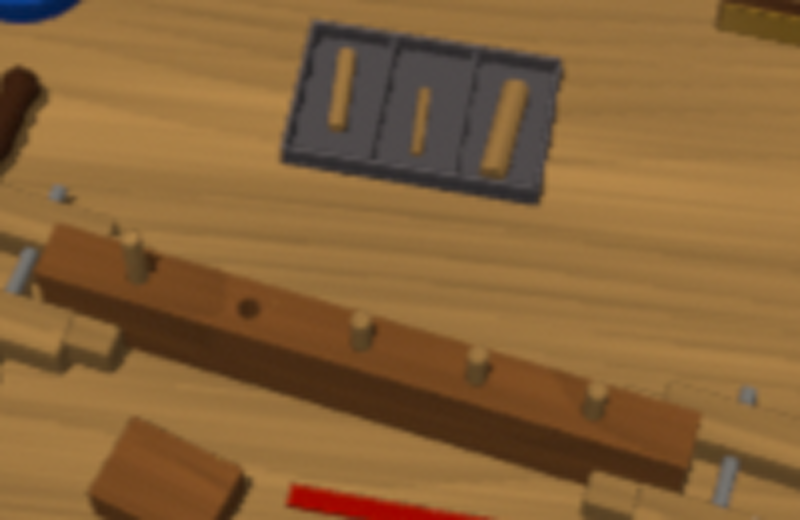

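The crops show the proud dowel at the right of the top view, at (389.5,212.6) in the full picture (y ≈ -0.13), and the empty hole beside it at (360.7,210.3). The 12 mm spare is in the right-hand compartment at (350,290.7), the thin one is in the middle and the thick one on the left. I'll move above the proud dowel with the fingers shut.

Request:
{"name": "move_arm", "arguments": {
  "deltas": [
    [[-0.02,0,-0.007,0],[-0.06,0,-0.02,0],[-0.102,0,-0.033,0],[-0.144,0,-0.047,0],[-0.186,0,-0.061,0]]
  ],
  "claw": 0
}}

```text
time: 0.6
ee_pos: [0.377, -0.3623, 0.2058]
tcp_rot: [-90.0, -0.0, -154.9]
wrist_force: [0.6, -0.1, -0.3]
opening: 0.0125
```

```bash
python3 - <<'E'
from h import *
t=dict(np.load("top.npz"));s=dict(np.load("scene.npz"))
def at(c,u,v,z):
    d=c["T"][:3,:3]@np.array([(u-c["cx"])/c["fx"],(v-c["cy"])/c["fy"],1]);o=c["T"][:3,3]
    return (o+d*(z-o[2])/d[2]).round(4)
print("hole",at(t,360.7,210.3,.07),at(s,282,267,.07))
print("proudtop",at(t,390,211.5,.117),at(s,253,248.5,.117))
print("mid",at(t,350,290.5,.013),at(s,305.3,212.3,.013))
print(get_obs())
E
```

```text
hole [ 0.6334 -0.061   0.07  ] [ 0.6378 -0.0613  0.07  ]
proudtop [ 0.6199 -0.1296  0.117 ] [ 0.6216 -0.1286  0.117 ]
mid [ 0.4365 -0.0322  0.013 ] [ 0.444  -0.0314  0.013 ]
{'time': 0.6, 'q': array([-4.38607723e+01,  1.25623469e+00,  6.15724233e+00,  9.49251725e+01,
        2.51182895e-03,  1.11023777e+02]), 'qd': array([ 4.86283561e+01,  5.33147402e-01,  4.96972025e-01, -2.70444845e-01,
        2.58267825e-02,  4.81439240e+01]), 'joint_efforts': array([-7.04950824e+00, -4.96684062e+01,  4.59852505e+01,  5.51494528e-01,
       -3.87317137e-03, -1.40925854e+00]), 'ee_pos': array([ 0.37698863, -0.36226861,  0.20579047]), 'tcp_rot': array([-9.00234573e+01, -6.32463624e-03, -1.54884549e+02]), 'wrist_force': array([ 0.61088338, -0.05441701, -0.25597703]), 'torque': array([-0.01399695, -0.05306754,  0.02153244]), 'opening': 0.01251453882169959}
```

Request:
{"name": "move_arm", "arguments": {
  "deltas": [
    [[-0.04,0,-0.013,0],[-0.085,0,-0.028,0],[-0.13,0,-0.043,0],[-0.175,0,-0.058,0],[-0.22,0.005,-0.073,0]]
  ]
}}

```text
time: 1.1
ee_pos: [0.5456, -0.2025, 0.2014]
tcp_rot: [-90.0, 0.0, -154.9]
wrist_force: [0.9, -0.4, -0.9]
opening: -0.0006
```

Request:
{"name": "move_arm", "arguments": {
  "deltas": [
    [[-0.04,0.005,-0.013,0],[-0.075,0.01,-0.025,0],[-0.094,0.02,-0.031,0],[-0.101,0.025,-0.034,0],[-0.101,0.025,-0.034,0]]
  ]
}}

```text
time: 1.6
ee_pos: [0.6208, -0.1302, 0.1746]
tcp_rot: [-90.1, -0.1, -154.8]
wrist_force: [-0.4, -1.1, -0.0]
opening: 0.0003
```

```bash
python3 - <<'E'
from h import *
c=camera("wrist"); cv2.imwrite("pics/w.png",c["color"]); np.savez("w.npz",**c); print(c["T"].round(3).tolist(),c["fx"],c["cx"],c["cy"])
o=get_obs(); print(o["ee_pos"],o["tcp_rot"],o["opening"],o["time"],o["wrist_force"])
def proj(p):
    p=np.linalg.inv(c["T"])@np.r_[p,1]; r=np.hypot(p[0],p[1]); th=np.arctan2(r,p[2]); return (c["cx"]+c["fx"]*th*p[0]/r, c["cy"]+c["fy"]*th*p[1]/r)
for n,p in dict(proud=(.621,-.13,.117),hole=(.635,-.062,.07),mid=(.44,-.032,.013),tcp=o["ee_pos"]).items(): print(n,proj(p))
E
```

```text
[[0.424, -0.868, -0.258, 0.687], [-0.905, -0.407, -0.12, -0.1], [-0.001, 0.284, -0.959, 0.343], [0.0, 0.0, 0.0, 1.0]] 371.64829954431775 315.15252849971677 232.9452870822953
[ 0.62049856 -0.13095729  0.17553072] [-9.00338565e+01 -7.67330595e-02 -1.54870710e+02] -0.0001476584158990808 1.65 [-0.04870501 -0.38853878  0.20714771]
proud (np.float64(314.5445479853485), np.float64(240.79276695548577))
hole (np.float64(239.94916214047987), np.float64(168.20785794847387))
mid (np.float64(161.73858478843766), np.float64(318.6297768334734))
tcp (np.float64(315.6173132961736), np.float64(278.8773398602101))
```

View pics/w.png

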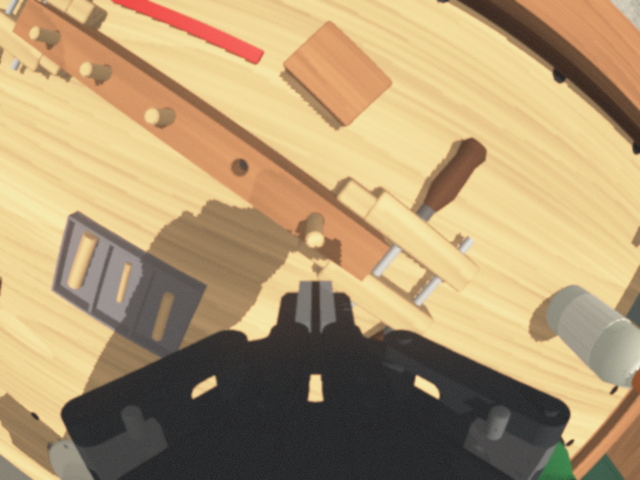

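The wrist view confirms the estimates: proud top at (314,239), hole at (240,167), 12 mm spare at (162,317), each within 1-2 px of the projections. I'll descend onto the proud dowel.

Request:
{"name": "move_arm", "arguments": {
  "deltas": [
    [[0,0.015,0,0],[0,0.03,0,0],[0,0.043,0,0],[0,0.048,0,0],[0,0.052,0,0]]
  ]
}}

```text
time: 2.15
ee_pos: [0.6209, -0.131, 0.1242]
tcp_rot: [-90.0, 0.0, -154.9]
wrist_force: [-0.4, -0.4, 1.4]
opening: 0.0001
```

Request:
{"name": "move_arm", "arguments": {
  "deltas": [
    [[0,0.004,0,0],[0,0.008,0,0],[0,0.012,0,0],[0,0.016,0,0],[0,0.019,0,0]]
  ]
}}

```text
time: 2.65
ee_pos: [0.6213, -0.1303, 0.1047]
tcp_rot: [-90.0, -0.0, -154.9]
wrist_force: [-0.6, 1.2, -0.1]
opening: 0.0003
```

The force reads near zero where about 5 N was expected, so I'll look before pushing on.

```bash
python3 - <<'E'
from h import *
c=camera("wrist");s=camera("scene")
o=get_obs(); print(o["ee_pos"],o["wrist_force"])
a=cv2.resize(c["color"][150:350,200:420],(440,400)); b=cv2.resize(s["color"][210:290,230:302],(360,400),interpolation=2)
cv2.imwrite("pics/p1.png",np.hstack([a,b]))
E
```

```text
[ 0.62103153 -0.13031633  0.1044765 ] [ 0.79336096 -0.20344105  0.31335419]
```

View pics/p1.png

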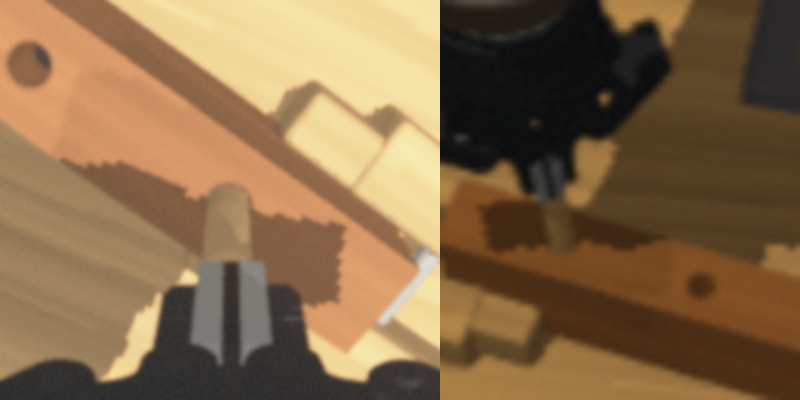

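The tips sit on the dowel's top end at crop position (230,262), so contact is correct. Next I push to the stop.

Request:
{"name": "move_arm", "arguments": {
  "deltas": [
    [[0,0.002,0,0],[0,0.004,0,0],[0,0.005,0,0],[0,0.006,0,0],[0,0.006,0,0]]
  ]
}}

```text
time: 3.25
ee_pos: [0.6212, -0.1304, 0.0989]
tcp_rot: [-90.0, -0.0, -154.9]
wrist_force: [0.2, -1.3, -0.7]
opening: -0.0001
```

Request:
{"name": "move_arm", "arguments": {
  "deltas": [
    [[0,0.001,0,0],[0,0.002,0,0]]
  ]
}}

```text
time: 3.45
ee_pos: [0.6213, -0.1304, 0.0971]
tcp_rot: [-90.0, 0.0, -154.9]
wrist_force: [0.0, -0.3, -0.4]
opening: -0.0004
```

```bash
python3 - <<'E'
from h import *
s=camera("scene");w=camera("wrist")
o=get_obs(); print(o["ee_pos"],o["wrist_force"],o["joint_efforts"])
a=cv2.resize(w["color"][150:350,200:420],(440,400)); b=cv2.resize(s["color"][210:290,230:302],(360,400),interpolation=2)
cv2.imwrite("pics/p2.png",np.hstack([a,b]))
E
```

```text
[ 0.621182   -0.13040538  0.09691574] [-0.57555445  0.53422547 -0.63414658] [-1.29547214e-03 -6.45786238e+01  4.71253645e+01 -4.19503532e-02
  1.13282847e-04  4.63399303e-06]
```

View pics/p2.png

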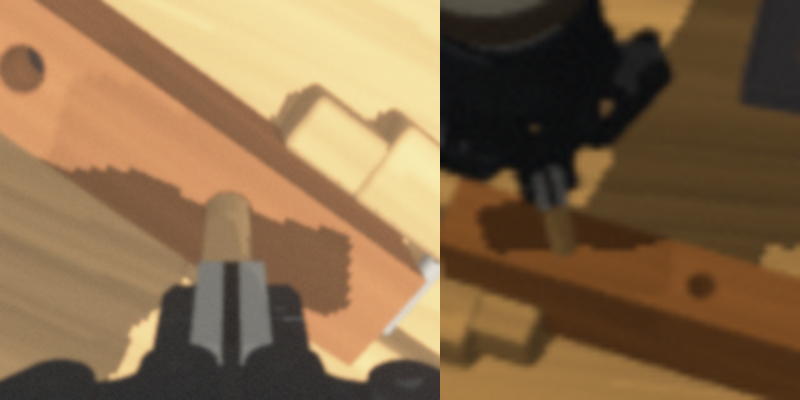

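The tips still cover the dowel's end and it looks shorter, but the force stays at zero. I'll lift off and measure its height.

Request:
{"name": "move_arm", "arguments": {
  "deltas": [
    [[0,-0.01,0,0],[0,-0.03,0,0],[0,-0.055,0,0],[0,-0.075,0,0],[0,-0.078,0,0]]
  ]
}}

```text
time: 4.05
ee_pos: [0.6223, -0.1306, 0.1788]
tcp_rot: [-89.8, 0.2, -154.9]
wrist_force: [-0.1, 0.0, -0.2]
opening: 0.0
```

```bash
cat > d.py <<'E'
from h import *
s=camera("scene");w=camera("wrist")
P=cloud(s)
v,u=np.mgrid[0:480,0:640];x=(u-w["cx"])/w["fx"];y=(v-w["cy"])/w["fy"];th=np.hypot(x,y)+1e-9
k=np.tan(np.minimum(th,1.4))/th*w["range_z"]
Q=np.stack([x*k,y*k,w["range_z"]],-1)@w["T"][:3,:3].T+w["T"][:3,3]
for n,P in(("s",P),("w",Q)):
  for i in(-2,0,1,2):
    c=np.array([.6487,.006])+.07*i*np.array([.1945,.981])
    m=(np.hypot(*(P[...,:2]-c).transpose(2,0,1))<.014)&(P[...,2]>.08)&(P[...,2]<.14)
    q=P[m]; print(n,i,len(q), len(q) and (np.percentile(q[:,2],[50,80,90,97]).round(4),np.median(q[q[:,2]>q[:,2].max()-.006],0).round(4)))
cv2.imwrite("pics/p3.png",w["color"])
o=get_obs(); print(o["ee_pos"],o["wrist_force"],o["time"])
E
python3 d.py
```

```text
s -2 57 (array([0.1073, 0.1172, 0.1193, 0.1204]), array([ 0.6237, -0.1307,  0.1185]))
s 0 35 (array([0.0968, 0.0991, 0.1003, 0.1007]), array([0.6521, 0.0066, 0.0982]))
s 1 36 (array([0.0964, 0.0988, 0.1001, 0.101 ]), array([0.6641, 0.0745, 0.0985]))
s 2 36 (array([0.0976, 0.0998, 0.101 , 0.1027]), array([0.6772, 0.1436, 0.0997]))
w -2 471 (array([0.1169, 0.1186, 0.119 , 0.1195]), array([ 0.6224, -0.1292,  0.1183]))
w 0 347 (array([0.0991, 0.1004, 0.1009, 0.1013]), array([0.6496, 0.0064, 0.1   ]))
w 1 335 (array([0.0963, 0.1002, 0.1007, 0.1011]), array([0.6634, 0.0746, 0.0999]))
w 2 289 (array([0.0944, 0.0996, 0.1003, 0.1009]), array([0.677 , 0.1426, 0.0995]))
[ 0.62165753 -0.13049668  0.17570486] [ 0.03033978 -0.08871854 -0.54979448] 4.15
```

View pics/p3.png

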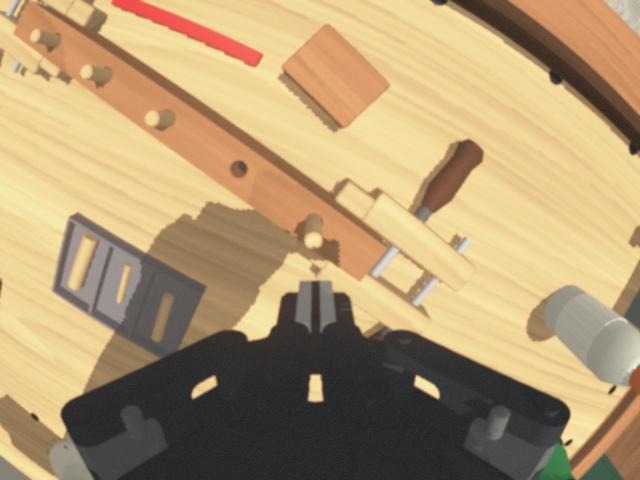

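The dowel has not moved: its top is still at about 0.119, although the TCP reading went down to 0.097. So the real fingertips aren't where the reading puts them, and I'll measure them directly with both depth cameras.

```bash
python3 - <<'E'
from h import *
s=camera("scene");w=camera("wrist");t=camera("top")
o=get_obs();e=o["ee_pos"];print(e,o["tcp_rot"],o["q"])
v,u=np.mgrid[0:480,0:640];x=(u-w["cx"])/w["fx"];y=(v-w["cy"])/w["fy"];th=np.hypot(x,y)+1e-9
k=np.tan(np.minimum(th,1.4))/th*w["range_z"]
Q=np.stack([x*k,y*k,w["range_z"]],-1)@w["T"][:3,:3].T+w["T"][:3,3]
for vv in range(274,332,6): print(vv,[Q[vv,uu].round(3).tolist() for uu in(302,308,315,322,328)])
P=cloud(s)
m=(np.hypot(*(P[...,:2]-e[:2]).transpose(2,0,1))<.06)&(P[...,2]>.135)&(P[...,2]<.26)
q=P[m]
for z in np.arange(.135,.26,.006):
    g=q[abs(q[:,2]-z)<.003]
    if len(g): print("s",z.round(3),len(g),g[:,:2].min(0).round(3),g[:,:2].max(0).round(3))
E
```

```text
[ 0.62084021 -0.13032515  0.17373774] [-9.00628802e+01 -8.31209412e-02 -1.54858760e+02] [-1.18553435e+01  1.64944197e+01  1.97412038e+01  9.33510097e+01
  2.01215385e-04  1.43003462e+02]
274 [[0.551, -0.149, 0.001], [0.554, -0.155, -0.0], [0.557, -0.161, 0.001], [0.572, -0.161, 0.033], [0.575, -0.165, 0.035]]
280 [[0.546, -0.152, 0.002], [0.548, -0.157, 0.0], [0.551, -0.164, -0.0], [0.567, -0.163, 0.035], [0.569, -0.168, 0.035]]
286 [[0.629, -0.121, 0.21], [0.63, -0.124, 0.209], [0.631, -0.126, 0.21], [0.632, -0.128, 0.209], [0.634, -0.131, 0.21]]
292 [[0.63, -0.121, 0.216], [0.63, -0.123, 0.215], [0.632, -0.126, 0.216], [0.632, -0.128, 0.215], [0.634, -0.13, 0.216]]
298 [[0.63, -0.121, 0.221], [0.63, -0.124, 0.22], [0.631, -0.126, 0.22], [0.632, -0.128, 0.22], [0.633, -0.13, 0.22]]
304 [[0.63, -0.122, 0.225], [0.631, -0.124, 0.225], [0.631, -0.126, 0.225], [0.632, -0.128, 0.224], [0.633, -0.13, 0.225]]
310 [[0.63, -0.122, 0.23], [0.631, -0.124, 0.23], [0.631, -0.126, 0.23], [0.633, -0.128, 0.23], [0.634, -0.13, 0.23]]
316 [[0.629, -0.122, 0.233], [0.63, -0.124, 0.234], [0.631, -0.126, 0.233], [0.632, -0.128, 0.234], [0.633, -0.13, 0.234]]
322 [[0.63, -0.122, 0.238], [0.631, -0.124, 0.238], [0.631, -0.126, 0.237], [0.633, -0.128, 0.238], [0.633, -0.13, 0.237]]
328 [[0.63, -0.122, 0.243], [0.628, -0.125, 0.238], [0.629, -0.127, 0.237], [0.63, -0.129, 0.238], [0.634, -0.129, 0.244]]
s 0.201 1 [ 0.633 -0.131] [ 0.633 -0.131]
s 0.207 12 [ 0.625 -0.136] [ 0.634 -0.121]
s 0.213 16 [ 0.623 -0.142] [ 0.636 -0.118]
s 0.219 24 [ 0.622 -0.141] [ 0.635 -0.118]
s 0.225 14 [ 0.625 -0.141] [ 0.635 -0.119]
s 0.231 21 [ 0.624 -0.142] [ 0.636 -0.118]
s 0.237 22 [ 0.614 -0.137] [ 0.635 -0.119]
s 0.243 24 [ 0.617 -0.155] [ 0.644 -0.101]
s 0.249 56 [ 0.602 -0.156] [ 0.647 -0.098]
s 0.255 104 [ 0.601 -0.165] [ 0.648 -0.094]
```

Both depth cameras put the real tips at about z = 0.206, while the TCP reading is about 0.175. So the tips are 31 mm higher than reported, with x and y agreeing, and the first push stopped short in the air. I'll push again allowing for this, guided by force.

Request:
{"name": "move_arm", "arguments": {
  "deltas": [
    [[0,0.02,0,0],[0,0.045,0,0],[0,0.065,0,0],[0,0.075,0,0],[0,0.079,0,0]]
  ]
}}

```text
time: 4.8
ee_pos: [0.6204, -0.1302, 0.0944]
tcp_rot: [-90.1, -0.1, -154.9]
wrist_force: [-0.2, -0.2, 0.6]
opening: -0.0002
```

Request:
{"name": "move_arm", "arguments": {
  "deltas": [
    [[0,0.003,0,0],[0,0.006,0,0],[0,0.009,0,0],[0,0.012,0,0],[0,0.015,0,0]]
  ]
}}

```text
time: 5.3
ee_pos: [0.6216, -0.1305, 0.0826]
tcp_rot: [-89.9, 0.1, -154.9]
wrist_force: [-4.1, 1.1, 4.7]
opening: -0.0001
```

Contact now shows at about 5 N. Next comes the rest of the stroke.

Request:
{"name": "move_arm", "arguments": {
  "deltas": [
    [[0,0.003,0,0],[0,0.006,0,0],[0,0.008,0,0],[0,0.009,0,0]]
  ]
}}

```text
time: 5.7
ee_pos: [0.6218, -0.1305, 0.0746]
tcp_rot: [-89.9, 0.1, -154.9]
wrist_force: [-5.4, 1.5, 16.9]
opening: 0.0001
```

Request:
{"name": "move_arm", "arguments": {
  "deltas": [
    [[0,0.001,0,0],[0,0.002,0,0]]
  ]
}}

```text
time: 5.9
ee_pos: [0.6221, -0.1306, 0.0745]
tcp_rot: [-89.8, 0.2, -154.9]
wrist_force: [-9.3, 1.8, 26.2]
opening: -0.0001
```

```bash
python3 - <<'E'
from h import *
s=camera("scene");w=camera("wrist")
o=get_obs();e=o["ee_pos"];print(e,o["wrist_force"],o["torque"],o["time"])
P=cloud(s)
m=(np.hypot(*(P[...,:2]-e[:2]).transpose(2,0,1))<.05)&(P[...,2]>.075)&(P[...,2]<.16)
q=P[m]
for z in np.arange(.078,.16,.005):
    g=q[abs(q[:,2]-z)<.0025]
    if len(g): print("s",z.round(3),len(g),g[:,:2].min(0).round(3),g[:,:2].max(0).round(3))
a=cv2.resize(w["color"][130:350,160:470],(563,400),interpolation=2);b=cv2.resize(s["color"][215:295,235:282],(235,400),interpolation=2)
cv2.imwrite("pics/p4.png",np.hstack([a,b]))
E
```

```text
[ 0.62203316 -0.13056635  0.07451766] [-8.27326838  2.18145757 21.6580453 ] [ 0.37563898  1.82239205 -0.07214107] 6.0
s 0.078 5 [ 0.622 -0.137] [ 0.628 -0.126]
s 0.083 5 [ 0.624 -0.131] [ 0.628 -0.127]
s 0.088 2 [ 0.625 -0.133] [ 0.628 -0.129]
s 0.093 1 [ 0.629 -0.13 ] [ 0.629 -0.13 ]
s 0.103 2 [ 0.634 -0.132] [ 0.635 -0.13 ]
s 0.108 11 [ 0.625 -0.139] [ 0.635 -0.119]
s 0.113 14 [ 0.624 -0.147] [ 0.637 -0.119]
s 0.118 10 [ 0.623 -0.14 ] [ 0.636 -0.119]
s 0.123 15 [ 0.623 -0.142] [ 0.636 -0.118]
s 0.128 12 [ 0.624 -0.141] [ 0.635 -0.12 ]
s 0.133 10 [ 0.622 -0.141] [ 0.636 -0.117]
s 0.138 16 [ 0.614 -0.137] [ 0.636 -0.118]
s 0.143 15 [ 0.621 -0.146] [ 0.639 -0.114]
s 0.148 38 [ 0.602 -0.165] [ 0.647 -0.102]
s 0.153 67 [ 0.605 -0.164] [ 0.648 -0.096]
s 0.158 51 [ 0.601 -0.166] [ 0.65  -0.093]
```

View pics/p4.png

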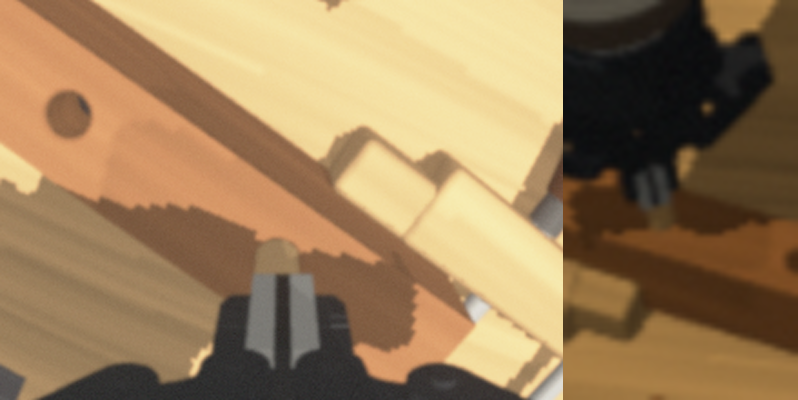

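Contact is on axis at the tips, with 22-26 N and no further travel, yet the tips look to be near 0.105. I'll lift and measure the dowel.

Request:
{"name": "move_arm", "arguments": {
  "deltas": [
    [[0,-0.005,0,0],[0,-0.02,0,0],[0,-0.05,0,0],[0,-0.08,0,0],[0,-0.08,0,0]]
  ]
}}

```text
time: 6.5
ee_pos: [0.6232, -0.1308, 0.1559]
tcp_rot: [-89.7, 0.3, -154.9]
wrist_force: [0.6, -0.1, -0.3]
opening: -0.0002
```

```bash
python3 d.py
```

```text
s -2 35 (array([0.0964, 0.0996, 0.101 , 0.1021]), array([ 0.6232, -0.1308,  0.0991]))
s 0 34 (array([0.0954, 0.0975, 0.0984, 0.1008]), array([0.6499, 0.0065, 0.0974]))
s 1 37 (array([0.0959, 0.0992, 0.1001, 0.1017]), array([0.6643, 0.0747, 0.0996]))
s 2 37 (array([0.097 , 0.0992, 0.1002, 0.102 ]), array([0.6791, 0.1433, 0.0991]))
w -2 390 (array([0.0995, 0.1005, 0.1008, 0.1015]), array([ 0.6221, -0.1292,  0.1   ]))
w 0 435 (array([0.0987, 0.1004, 0.1007, 0.1013]), array([0.6497, 0.0064, 0.0999]))
w 1 399 (array([0.0956, 0.1001, 0.1005, 0.1012]), array([0.6633, 0.0741, 0.0999]))
w 2 330 (array([0.0942, 0.0997, 0.1002, 0.101 ]), array([0.677 , 0.1426, 0.0997]))
[ 0.62196432 -0.13057577  0.15141509] [ 0.03994947 -0.23328955  0.17070619] 6.6
```

The dowel is home: top at 0.1000, level with the others at 0.0997-0.0999. Next I point at the empty hole at (0.6355, -0.062).

Request:
{"name": "move_arm", "arguments": {
  "deltas": [
    [[-0.014,0,-0.018,0],[-0.032,0,-0.042,0],[-0.042,0.005,-0.0555,0],[-0.042,0.03,-0.0555,0],[-0.042,0.05,-0.0555,0]]
  ]
}}

```text
time: 7.1
ee_pos: [0.6355, -0.0616, 0.0982]
tcp_rot: [-90.0, -0.1, -154.8]
wrist_force: [-0.3, -0.4, -1.0]
opening: -0.0005
```

Request:
{"name": "move_arm", "arguments": {
  "deltas": [
    [[0,0.01,0,0],[0,0.015,0,0],[0,0.017,0,0],[0,0.017,0,0],[0,0.017,0,0]]
  ]
}}

```text
time: 7.6
ee_pos: [0.6361, -0.0625, 0.084]
tcp_rot: [-90.0, 0.1, -154.9]
wrist_force: [0.9, -0.9, -0.2]
opening: 0.0001
```

```bash
python3 - <<'E'
from h import *
s=camera("scene");w=camera("wrist")
o=get_obs();print(o["ee_pos"],o["wrist_force"],o["time"])
a=cv2.resize(w["color"][130:350,160:470],(563,400),interpolation=2);b=cv2.resize(s["color"][215:295,255:302],(235,400),interpolation=2)
cv2.imwrite("pics/p5.png",np.hstack([a,b]))
E
```

```text
[ 0.63608679 -0.06246538  0.08392507] [ 0.24143407 -0.13965649  0.41308579] 7.7
```

View pics/p5.png

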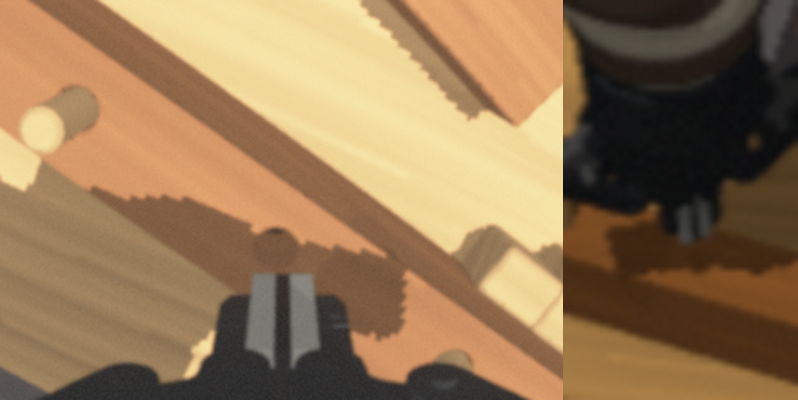

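The tips at crop (282,275) sit right over the hole at (275,243), clear of the neighbouring dowels. I'll hold here for about 3 s.

Request:
{"name": "move_arm", "arguments": {
  "deltas": [
    [[0,0,0,0],[0,0,0,0],[0,0,0,0],[0,0,0,0],[0,0,0,0]]
  ]
}}

```text
time: 8.2
ee_pos: [0.6357, -0.0623, 0.0831]
tcp_rot: [-90.0, -0.0, -154.9]
wrist_force: [0.2, -0.1, 0.9]
opening: 0.0002
```

Request:
{"name": "move_arm", "arguments": {
  "deltas": [
    [[0,0,0,0],[0,0,0,0],[0,0,0,0],[0,0,0,0],[0,0,0,0]]
  ]
}}

```text
time: 8.7
ee_pos: [0.6357, -0.0623, 0.0831]
tcp_rot: [-90.0, 0.0, -154.9]
wrist_force: [0.4, -0.1, -0.3]
opening: 0.0
```

Request:
{"name": "move_arm", "arguments": {
  "deltas": [
    [[0,0,0,0],[0,0,0,0],[0,0,0,0],[0,0,0,0],[0,0,0,0]]
  ]
}}

```text
time: 9.2
ee_pos: [0.6357, -0.0623, 0.0831]
tcp_rot: [-90.0, 0.0, -154.9]
wrist_force: [0.2, 0.5, -0.1]
opening: -0.0001
```

Request:
{"name": "move_arm", "arguments": {
  "deltas": [
    [[0,0,0,0],[0,0,0,0],[0,0,0,0],[0,0,0,0],[0,0,0,0]]
  ]
}}

```text
time: 9.7
ee_pos: [0.6357, -0.0623, 0.0831]
tcp_rot: [-90.0, -0.0, -154.9]
wrist_force: [-0.2, -0.5, -0.7]
opening: 0.0002
```

Request:
{"name": "move_arm", "arguments": {
  "deltas": [
    [[0,0,0,0],[0,0,0,0],[0,0,0,0],[0,0,0,0],[0,0,0,0]]
  ]
}}

```text
time: 10.2
ee_pos: [0.6357, -0.0623, 0.0831]
tcp_rot: [-90.0, 0.0, -154.9]
wrist_force: [-0.4, 0.3, -0.5]
opening: 0.0003
```

Request:
{"name": "move_arm", "arguments": {
  "deltas": [
    [[0,0,0,0],[0,0,0,0],[0,0,0,0],[0,0,0,0],[0,0,0,0]]
  ]
}}

```text
time: 10.7
ee_pos: [0.6357, -0.0623, 0.0831]
tcp_rot: [-90.0, -0.0, -154.9]
wrist_force: [0.5, 0.9, 0.2]
opening: 0.0001
```

Request:
{"name": "move_arm", "arguments": {
  "deltas": [
    [[0,-0.03,0,0],[0,-0.06,0,0],[0.02,-0.065,-0.013,0],[0.055,-0.065,-0.037,0],[0.09,-0.065,-0.06,0]]
  ]
}}

```text
time: 11.2
ee_pos: [0.5277, -0.0461, 0.148]
tcp_rot: [-90.0, 0.0, -154.9]
wrist_force: [-0.4, -0.4, 0.7]
opening: 0.0001
```

Request:
{"name": "move_arm", "arguments": {
  "deltas": [
    [[0.035,0,-0.024,0],[0.06,0.005,-0.042,0],[0.074,0.02,-0.05,0],[0.074,0.045,-0.05,0],[0.074,0.07,-0.05,0]]
  ]
}}

```text
time: 11.7
ee_pos: [0.4405, -0.0324, 0.0781]
tcp_rot: [-89.9, 0.1, -154.9]
wrist_force: [0.8, 0.9, -0.5]
opening: 0.0001
```

```bash
python3 - <<'E'
from h import *
w=camera("wrist")
o=get_obs();print(o["ee_pos"],o["wrist_force"],o["time"])
cv2.imwrite("pics/p6.png",w["color"])
E
```

```text
[ 0.43867548 -0.0322537   0.0737145 ] [-0.33364694  0.86577655 -4.17334248] 11.75
```

View pics/p6.png

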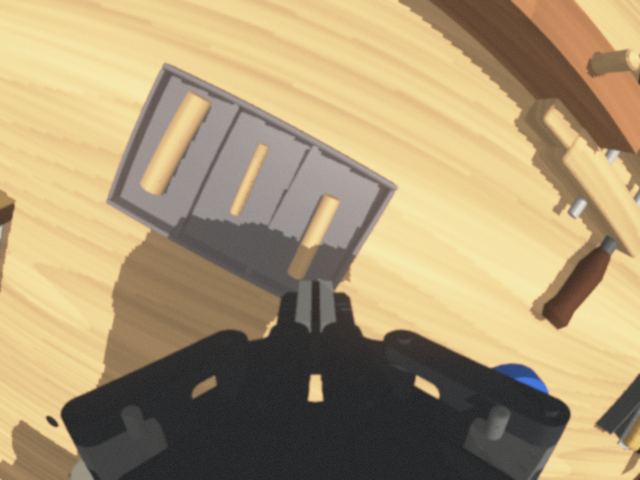

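The 12 mm spare's middle is at about (315,237), just ahead of the tips, and it is clearly between the thin and thick ones in thickness. I'll check its position and lower further.

Request:
{"name": "move_arm", "arguments": {
  "deltas": [
    [[0,0.015,0,0],[0,0.03,0,0],[0,0.04,0,0],[0,0.044,0,0],[0,0.044,0,0]]
  ]
}}

```text
time: 12.25
ee_pos: [0.4404, -0.0324, 0.0337]
tcp_rot: [-90.0, -0.0, -154.9]
wrist_force: [-0.3, 0.2, 0.9]
opening: -0.0001
```

```bash
python3 - <<'E'
from h import *
w=camera("wrist");o=get_obs();print(o["ee_pos"],o["wrist_force"],o["time"])
v,u=np.mgrid[0:480,0:640];x=(u-w["cx"])/w["fx"];y=(v-w["cy"])/w["fy"];th=np.hypot(x,y)+1e-9
k=np.tan(np.minimum(th,1.4))/th*w["range_z"]
Q=np.stack([x*k,y*k,w["range_z"]],-1)@w["T"][:3,:3].T+w["T"][:3,3]
print("tip",[Q[r,305].round(4).tolist() for r in(284,288,292)])
m=(abs(Q[...,0]-.44)<.05)&(abs(Q[...,1]+.032)<.02)&(Q[...,2]>.008)&(Q[...,2]<.018)
q=Q[m];print("mid",len(q),q[:,:2].min(0),q[:,:2].max(0),np.median(q,0))
cv2.imwrite("pics/p7.png",w["color"])
E
```

```text
[ 0.44062143 -0.03244164  0.0342584 ] [ 0.07782492  0.38730983 -0.32540083] 12.3
tip [[0.4483, -0.0246, 0.0654], [0.4489, -0.0244, 0.0705], [0.4493, -0.0244, 0.0749]]
mid 2016 [ 0.39691169 -0.03719071] [ 0.47048713 -0.01207069] [ 0.44639557 -0.02921127  0.01513151]
```

View pics/p7.png

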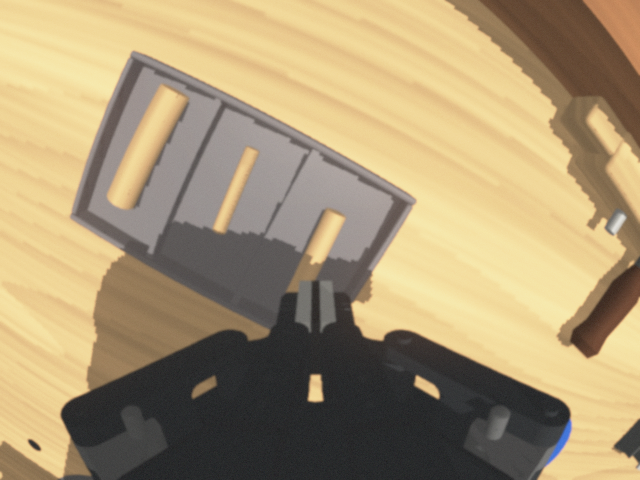

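The tips are at about z = 0.064, centred over the spare: its far end is at x = 0.4705, so the middle is at about 0.4405. I'll lower a little more and hold over 2 s.

Request:
{"name": "move_arm", "arguments": {
  "deltas": [
    [[0,0.003,0,0],[0,0.006,0,0],[0,0.008,0,0],[0,0.008,0,0],[0,0.008,0,0]]
  ]
}}

```text
time: 12.8
ee_pos: [0.4405, -0.0324, 0.0261]
tcp_rot: [-90.0, -0.0, -154.9]
wrist_force: [-0.6, 0.3, -0.9]
opening: -0.0
```

Request:
{"name": "move_arm", "arguments": {
  "deltas": [
    [[0,0,0,0],[0,0,0,0],[0,0,0,0],[0,0,0,0],[0,0,0,0]]
  ]
}}

```text
time: 13.3
ee_pos: [0.4405, -0.0324, 0.0261]
tcp_rot: [-90.0, -0.0, -154.9]
wrist_force: [-0.9, -0.4, 0.3]
opening: -0.0001
```

Request:
{"name": "move_arm", "arguments": {
  "deltas": [
    [[0,0,0,0],[0,0,0,0],[0,0,0,0],[0,0,0,0],[0,0,0,0]]
  ]
}}

```text
time: 13.8
ee_pos: [0.4405, -0.0324, 0.0261]
tcp_rot: [-90.0, -0.0, -154.9]
wrist_force: [-0.4, 0.7, -0.0]
opening: -0.0
```

Request:
{"name": "move_arm", "arguments": {
  "deltas": [
    [[0,0,0,0],[0,0,0,0],[0,0,0,0],[0,0,0,0],[0,0,0,0]]
  ]
}}

```text
time: 14.3
ee_pos: [0.4405, -0.0324, 0.026]
tcp_rot: [-90.0, -0.0, -154.9]
wrist_force: [0.9, -0.3, 0.2]
opening: -0.0002
```

Request:
{"name": "move_arm", "arguments": {
  "deltas": [
    [[0,0,0,0],[0,0,0,0],[0,0,0,0],[0,0,0,0],[0,0,0,0]]
  ]
}}

```text
time: 14.8
ee_pos: [0.4405, -0.0324, 0.0261]
tcp_rot: [-90.0, 0.0, -154.9]
wrist_force: [-1.1, -1.1, -0.4]
opening: -0.0001
```

Request:
{"name": "move_arm", "arguments": {
  "deltas": [
    [[0,0,0,0],[0,0,0,0],[0,0,0,0],[0,0,0,0],[0,0,0,0]]
  ]
}}

```text
time: 15.3
ee_pos: [0.4405, -0.0324, 0.0261]
tcp_rot: [-90.0, -0.0, -154.9]
wrist_force: [0.6, 0.3, 0.4]
opening: 0.0
```

```bash
python3 d.py | grep -v "^w"; python3 -c "
from h import *
print(job_done())"
```

```text
s -2 35 (array([0.0967, 0.1   , 0.1005, 0.1017]), array([ 0.6231, -0.1302,  0.0996]))
s 0 33 (array([0.0974, 0.1001, 0.1003, 0.1004]), array([0.6509, 0.0068, 0.0993]))
s 1 38 (array([0.0955, 0.0992, 0.1004, 0.1013]), array([0.6638, 0.0749, 0.0991]))
s 2 38 (array([0.0965, 0.1004, 0.101 , 0.1021]), array([0.677 , 0.1435, 0.0995]))
[ 0.44048681 -0.03241599  0.02607123] [-0.44355856 -0.40337913 -0.41706202] 15.4
the job is handed in; nothing more can be done
None
```

The proud dowel is pushed home. I then pointed at the empty hole next to it for about 3 s, and handed in at 15.4 s of the 51 s allowed while still pointing at the middle of the 12 mm spare.

- **Dowel:** just before hand-in its top measured 0.0996 m above the bench, against 0.0991–0.0995 m for the others. The push peaked at about 26 N at the wrist.
- **Hole:** the fingertips were centred over the hole, about 40 mm above its mouth. Wrist force stayed around zero and the neighbouring dowels were clear.
- **Spare:** the fingertips are over the middle of the dowel, about 40 mm above it, touching nothing.

**Failed first push:** my first push never touched the dowel. The cameras put the real fingertips about 31 mm higher than the reported tool position, and the contact with the dowel gave about 26 mm. I never resolved that difference. I allowed for the offset in the second push and chose pointing heights that meet the limits by either figure.

I did not re-measure the loose items elsewhere on the bench, but the only contact force recorded was on the proud dowel.

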